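# Show the domino case to the up-looking camera and put it back

### The job

Before the game, show the domino set to the viewing stand: pick up the flat clear case that holds the white dominoes, lift it so that it is centred over the little up-looking camera with its underside level with the red tops of the two posts and its long side lined up with them, and hold it there level and still for two seconds. Then set it gently back down flat where you took it from and let go. Keep it level all the while, and leave the case of draughts where it lies.

Things in the scene. Friction and masses are not known exactly. Their poses are not given: they have to be found in the camera images.
- domino_case: flat closed case, 120 x 52 x 26 mm, 0.16 kg give or take 30 percent, blue side walls, clear lid and floor, two rows of seven white plastic dominoes with black pips inside; rigid, lid stays shut. It lies loose and flat on the surface. Origin: centre of the underside; x along the 120 mm side, y along the 52 mm side (grip it across y, from above), z up.
- draughts_case: look-alike case of the same size and make, but filled with round dark-wood and red draughts pieces; to be left alone. Origin and axes as for the domino case. The two cases lie side by side about 130 to 210 mm apart, in either order.
- view_stand: fixed viewing stand: a grey bar 270 x 50 x 10 mm on the surface, with a round black camera with a white ring (48 mm across, top 31 mm above the surface) in its middle looking straight up, and near each end an aluminium post with a red cap, 18 mm across, its flat top 140 mm above the surface. The posts stand 115 mm either side of the middle. Origin: centre of the bar's underside; x along the bar, from post to post; z up.
- view_mark (a point): point in empty air 140 mm straight above the view_stand's origin, level with the red post tops: where the centre of the domino case's underside must be held for two seconds. Axes as for the view_stand; the case's x axis goes along the stand's x axis, either way round.
There are look-alikes about, which are no part of the job. What is shaped like the domino_case but orange or purple is not meant.

How it is judged:
By the outcome, as a careful person would: the job done as asked, in the order asked, and still so for the second after the job is handed in, with the robot touching nothing.
It also fails if it takes over 59 s, if anything falls off the work surface, if the arm or the gripper's body presses on something with over 40 N, if the wrist force passes 120 N, or if a joint passes its speed limit or range.

### The arm

A 6-joint arm with a two-finger parallel gripper is mounted at the origin on the work surface. World frame = base frame: x ahead of the robot, y to its left, z up, the work surface at z = 0. Lengths are in m, angles in rad, forces in N, time in s.
With the tool pointing down it reaches from about 0.375 to 0.9 m from the base axis. Payload 3.1 kg.
Tool frame: the origin (TCP) lies at the very end of the fingers, on their centre line; the grasp point (between the pads) lies 19 mm behind it (manip.grasp_offset is the distance from the TCP to the grasp point, in m); y points along the fingers, z is the direction in which the jaws open and shut, and the axes are right-handed (so a half turn about y gives the same grasp; the last joint's range is limited). The gripper opens to 85 mm and grips with 20 to 120 N. Pads are 22 mm wide; open, the fingers measure 114 mm over their backs; the gripper's body (76 mm by 85 mm) begins 54 mm behind the grasp point. The pads swing forward as they close: fully open they stand 13 mm farther back than shut.
Start: joints at [1.03, 0.527, 1.433, -0, 1.181, -0.178], TCP at [0.222, 0.584, 0.231] pointing down, gripper open.
Joint ranges: [-3.08, 3.08], [-0.75, 2.2], [0.22, 2.44], [-1.43, 4.57], [0, 2.65], [-2.85, 2.85]. Speed limits (rad/s): [2.79, 2.79, 3.14, 3.14, 3.14, 3.14].

### API

Orientations are given as a unit quaternion [x, y, z, w].
In Python, from station import manip gives the robot as it stands.
- The arm moves only by the tool apply_moves, never from a script. Its argument "motion" is a list of rows, each a list of 5 numbers: the finger opening in mm, from 0 to 85.4, then the shift along the tool's x, y, z in units of 30 mm (1.0 is 30 mm), then the turn about the tool's y in units of 10 degrees (1.0 is 10 degrees). In form: [[fingers, x, y, z, twist], ...]. A call has 1 to 12 rows; each row is the pose to reach, as a shift and turn from the pose commanded when the call began, along the tool's axes at that moment; what a row does not reach only later rows make up. A row lasts 1/8 s, in which the tool goes at most 62.5 mm and 10.7 degrees, less where a joint would pass 70% of its speed; a pose out of reach is approached as far as the arm can. A call with a gripper value outside its range is refused whole. The fingers move at their own pace and stop on an object; "squeeze" is the grip in N (left out, the last holds). Time passes only in rows, so rows that repeat a pose let the fingers close. It gives the time, the measured TCP pose, the force and the opening at its end, in the units of the state.
- manip.sense(): the state, without advancing time (a new reading comes with each control period).
- manip.snapshot(name): name is "scene" or "top" or "wrist"; returns the picture (480x640x3 uint8, red, green, blue); there is no depth.
- manip.get_calibration(name): a dict with "intrinsics" (3x3 intrinsics, pixels), "dist_coeffs" ([k1, k2, p1, p2, k3] as OpenCV has them; the pictures are not rectified), "extrinsics" (4x4, takes a point from camera to world coordinates). Camera axes: x right, y up, looking along -z (the intrinsics and any distortion apply to the point x, -y, -z); pixel columns grow to the right and rows downward; lengths in m; the calibration is good to about 2 mm. A picture is of the moment at which its call begins: read the wrist's pose just before it. get_calibration takes no time and is no camera call; for the wrist camera it gives the pose at the moment of the call.
- manip.sign_off(): hands the job in, once; it reports no verdict.
The state is a dict: "t": time; "q": joint angles; "qd": joint speeds; "tau": joint torques, N m; "tcp_pos": TCP position; "tool_rot": TCP orientation; "force": force on the tool from outside, world axes, zero at the start; "ft_torque": the same for the moment, N m; "finger_gap": opening from 0.0 (shut) to 1.0 (fully open).
Only numpy, scipy, OpenCV 4.12 (cv2) and the standard library are available. Lean on these libraries where they do the work, as an engineer would, in place of code of your own. Each camera call takes 0.05 s, during which the arm holds its last target.

## Working session

There is one attempt and no reset: what is moved stays moved. The work goes in short steps, Python scripts to look and compute and a tool call to move; the robot and the scene stay as the last step left them, time stands still between calls to the robot, and variables do not carry over. Pictures are saved under pics/ and viewed, and the job is handed in when it is done.

Besides the shell and the picture viewer there is one more tool, called after ">>>" as name(argument=value, ...), one argument or row to a line, values as JSON. apply_moves: Moves the arm, as the interface text tells. Its arguments: {"type":"object","properties":{"motion":{"type":"array"},"squeeze":{"type":"number"}},"required":["motion"]}

```bash
ls; mkdir -p pics; python3 - <<'E'
from station import manip
import cv2, json
s=manip.sense(); print(s)
for n in ("scene","top","wrist"):
    c=manip.get_calibration(n); print(n,c)
    cv2.imwrite(f"pics/{n}0.png",manip.snapshot(n)[:,:,::-1])
print(manip.grasp_offset)
E
```

```text
pics
{'t': 0.0, 'q': array([ 1.02949091e+00,  5.28451292e-01,  1.43392135e+00, -1.22291283e-05,
        1.18139448e+00, -1.78456999e-01]), 'qd': array([-0.00013554, -0.00094879, -0.00085903, -0.00026501,  0.00117496,
        0.00029736]), 'tau': array([-1.39370106e-03, -4.42351627e+01, -1.78023845e+01, -4.34103595e-04,
        8.33984610e-03, -3.56089311e-05]), 'tcp_pos': array([0.22140764, 0.58369353, 0.2303367 ]), 'tool_rot': array([ 0.69622238, -0.127849  ,  0.127315  , -0.69478049]), 'force': array([ 0.38340487, -0.14032931,  0.97939084]), 'ft_torque': array([-0.04231526,  0.03791301, -0.01419573]), 'finger_gap': 0.999589347300341}
scene {'intrinsics': array([[562.75060668,   0.        , 322.8007287 ],
       [  0.        , 562.75060668, 249.6219939 ],
       [  0.        ,   0.        ,   1.        ]]), 'dist_coeffs': array([-0.14396382,  0.        ,  0.        ,  0.        ,  0.        ]), 'extrinsics': array([[ 0.45646776, -0.73032501,  0.50819541,  1.04008016],
       [ 0.88970755,  0.37954321, -0.25370736, -0.36216591],
       [-0.00759328,  0.56795452,  0.82302491,  0.96380
[... 423 characters left out ...]
777,  0.01289251,  0.01477171, -0.10358007],
       [ 0.01623532,  0.12199151,  0.99239835,  1.06554308],
       [ 0.        ,  0.        ,  0.        ,  1.        ]])}
wrist {'intrinsics': array([[364.94092551,   0.        , 311.05841132],
       [  0.        , 364.94092551, 239.19572941],
       [  0.        ,   0.        ,   1.        ]]), 'dist_coeffs': array([-0.06625252,  0.        ,  0.        ,  0.        ,  0.        ]), 'extrinsics': array([[ 0.35622212, -0.89913175, -0.25429885,  0.15678933],
       [ 0.93439618,  0.34187274,  0.10013398,  0.6085959 ],
       [-0.0030958 , -0.27328581,  0.9619279 ,  0.37248262],
       [ 0.        ,  0.        ,  0.        ,  1.        ]])}
0.0187
```

View pics/scene0.png

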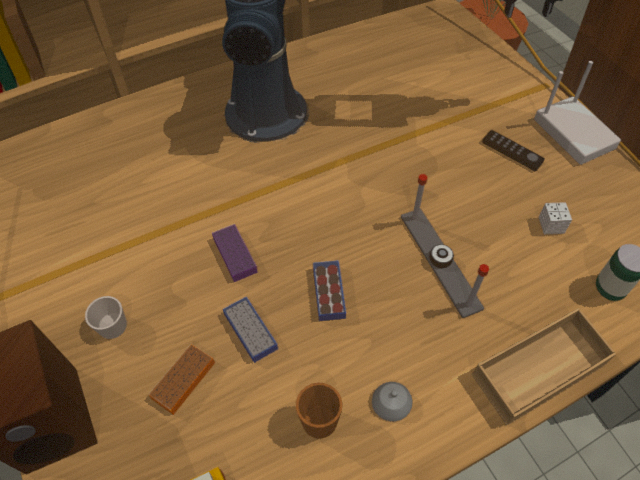

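View pics/top0.png

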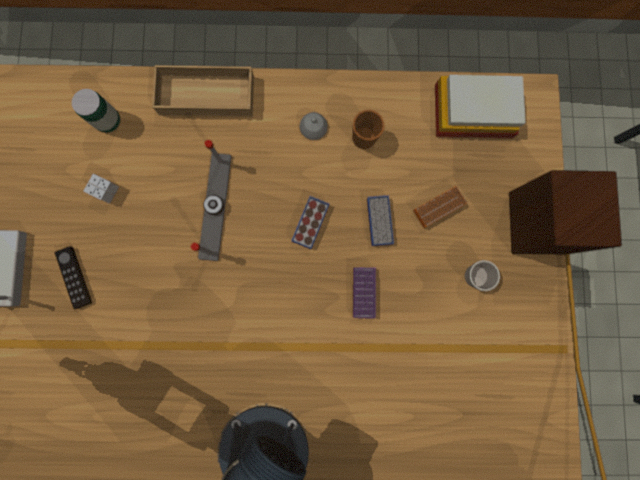

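View pics/wrist0.png

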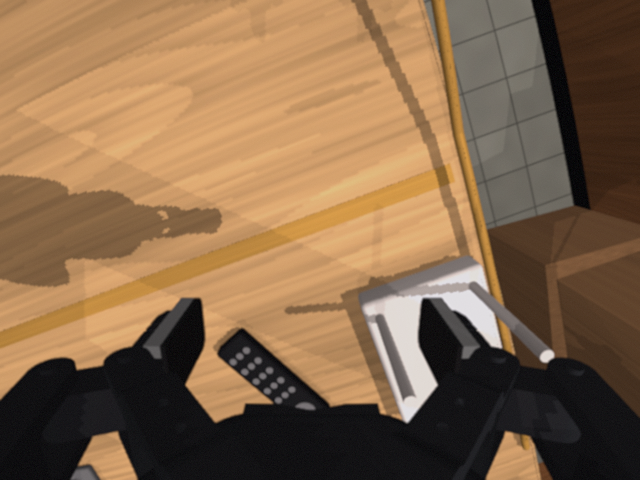

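The scene and top views agree on four case-shaped candidates:

| Candidate | Scene px | Top px |
|---|---|---|
| Blue-walled, white speckled | (250,328) | (380,221) |
| Blue-walled, red/dark rounds (draughts) | (329,290) | (311,222) |
| Purple | (235,252) | (364,292) |
| Orange | (182,379) | (441,208) |

I choose the white one, and the crops should confirm it.

```bash
python3 - <<'E'
import cv2
a=cv2.imread("pics/top0.png");s=cv2.imread("pics/scene0.png")
cv2.imwrite("pics/c1.png",cv2.resize(a[180:260,340:440],None,fx=8,fy=7.5//1,interpolation=cv2.INTER_CUBIC))
cv2.imwrite("pics/c2.png",cv2.resize(s[285:375,200:300],None,fx=6,fy=6,interpolation=cv2.INTER_CUBIC))
cv2.imwrite("pics/c3.png",cv2.resize(a[130:270,160:260],None,fx=4,fy=4,interpolation=cv2.INTER_CUBIC))
cv2.imwrite("pics/c4.png",cv2.resize(s[165:325,380:500],None,fx=3.5,fy=3.5,interpolation=cv2.INTER_CUBIC))
E
```

```text
(no output)
```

View pics/c1.png

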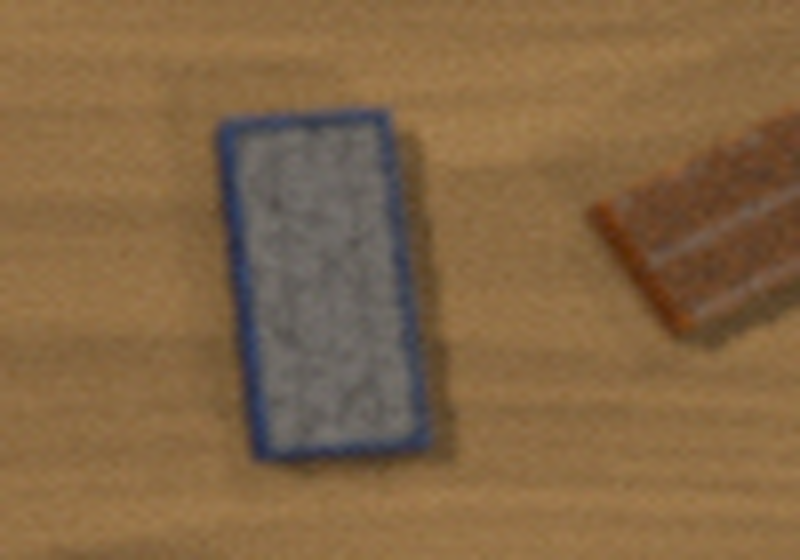

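View pics/c2.png

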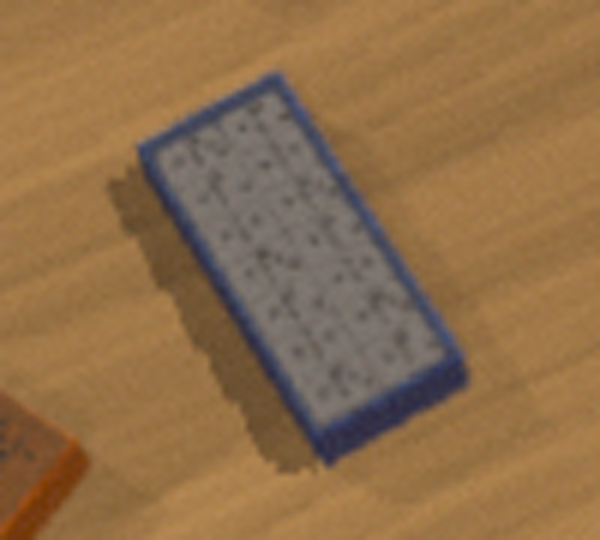

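View pics/c3.png

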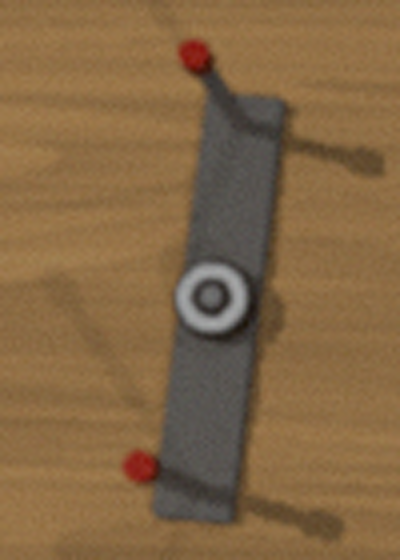

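View pics/c4.png

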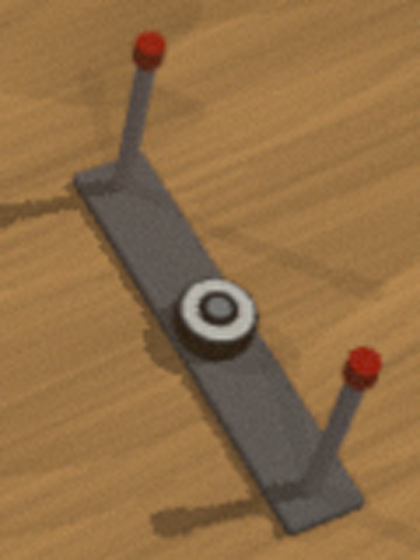

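```bash
cat > h.py <<'E'
import numpy as np, cv2
from station import manip
def ray(n,uv,c=None):
    c=c or manip.get_calibration(n)
    K,d,E=c["intrinsics"],c["dist_coeffs"],c["extrinsics"]
    p=cv2.undistortPoints(np.array(uv,float).reshape(-1,1,2),K,d).reshape(-1,2)
    D=np.c_[p[:,0],-p[:,1],-np.ones(len(p))]@E[:3,:3].T
    return E[:3,3],D
def at(n,uv,z,c=None):
    o,D=ray(n,uv,c); return o+D*((z-o[2])/D[:,2])[:,None]
def crop(pts,fx,fy,ox,oy):
    p=np.array(pts,float); return np.c_[(p[:,0]+.5)/fx-.5+ox,(p[:,1]+.5)/fy-.5+oy]
def proj(n,P,c=None):
    c=c or manip.get_calibration(n); E=c["extrinsics"]
    p=(np.atleast_2d(P)-E[:3,3])@E[:3,:3]
    return cv2.projectPoints(p*[1,-1,-1],np.zeros(3),np.zeros(3),c["intrinsics"],c["dist_coeffs"])[0].reshape(-1,2)
E
python3 - <<'E'
from h import *
np.set_printoptions(precision=4,suppress=True)
def rect(P):
    m=P.mean(0); s=[np.linalg.norm(P[i]-P[(i+1)%4]) for i in range(4)]
    l=(P[2]-P[1]+P[3]-P[0]); print(m,np.array(s),np.degrees(np.arctan2(l[1],l[0])))
rect(at("top",crop([(218,122),(388,110),(430,448),(258,460)],8,7,340,180),.026))
rect(at("scene",crop([(140,148),(278,73),(465,352),(322,432)],6,6,200,285),.026))
for n,pc,pr,a in (("top",[(195,56),(141,467)],[(213,298)],(4,4,160,130)),("scene",[(149,40),(364,360)],[(218,310)],(3.5,3.5,380,165))):
    P=at(n,crop(pc,*a),.14); R=at(n,crop(pr,*a),.031); d=P[1]-P[0]
    print(n,P,P.mean(0),np.linalg.norm(d),np.degrees(np.arctan2(d[1],d[0])),R)
rect(at("top",crop([(208,93),(286,100),(236,520),(155,516)],4,4,160,130),.01))
E
```

```text
[ 0.5467 -0.2726  0.026 ] [0.0525 0.1196 0.0524 0.1194] -174.38794363107158
[ 0.5515 -0.2731  0.026 ] [0.0501 0.1172 0.0497 0.1165] 6.293634241099399
top [[0.6932 0.1238 0.14  ]
 [0.4653 0.1431 0.14  ]] [0.5793 0.1335 0.14  ] 0.22871233063369587 175.16935144310116 [[0.5795 0.1334 0.031 ]]
scene [[0.4652 0.1455 0.14  ]
 [0.6957 0.1251 0.14  ]] [0.5804 0.1353 0.14  ] 0.23138243857345125 -5.053567866284212 [[0.5826 0.1343 0.031 ]]
[0.58   0.1327 0.01  ] [0.0491 0.2647 0.0492 0.2667] 175.43481617316985
```

```bash
cat >> h.py <<'E'
from scipy.spatial.transform import Rotation as Rn
np.set_printoptions(precision=4,suppress=True)
def plan(tgt,jaw_deg,s=None):
    s=s or manip.sense(); R=Rn.from_quat(s["tool_rot"]).as_matrix()
    d=R.T@(np.array(tgt)-s["tcp_pos"])/.03
    z=R[:,2]; a=np.degrees(np.arctan2(z[1],z[0]))
    # twist about tool y (y~down): positive turn => world heading decreases
    dt=-(jaw_deg-a); dt=(dt+90)%180-90
    print("t",s["t"],"tcp",s["tcp_pos"],"R",R.round(3).tolist(),"jaw",a,"q",s["q"])
    print("move units",d,"twist",dt/10,"alt",(dt-180*np.sign(dt))/10,"gap",s["finger_gap"],"F",s["force"],s["ft_torque"])
E
python3 -c "
from h import *
plan([.548,-.273,.16],96)"
```

```text
t 0.15 tcp [0.2215 0.5838 0.2306] R [[0.935, -0.001, 0.355], [-0.355, -0.001, 0.935], [-0.0, -1.0, -0.002]] jaw 69.21369234459803 q [ 1.0295  0.5282  1.4336 -0.      1.1814 -0.1785]
move units [ 20.3115   2.3846 -22.8359] twist -2.678630765540197 alt 15.321369234459803 gap 0.9984439435351382 F [0.0985 0.1536 0.0838] [ 0.0326 -0.0511  0.0219]
```

>>> apply_moves(
  motion=[
    [85, 20.3, 0.3, -22.8, -2.7],
    [85, 20.3, 0.3, -22.8, -2.7],
    [85, 20.3, 0.3, -22.8, -2.7],
    [85, 20.3, 0.3, -22.8, -2.7],
    [85, 20.3, 0.3, -22.8, -2.7],
    [85, 20.3, 0.3, -22.8, -2.7],
    [85, 20.3, 0.3, -22.8, -2.7],
    [85, 20.3, 0.3, -22.8, -2.7],
    [85, 20.3, 0.3, -22.8, -2.7],
    [85, 20.3, 0.3, -22.8, -2.7],
    [85, 20.3, 0.3, -22.8, -2.7],
    [85, 20.3, 0.3, -22.8, -2.7],
  ],
)

```text
t: 1.65
tcp_pos: [0.4888, -0.1162, 0.2239]
tool_rot: [-0.706, -0.038, 0.038, 0.706]
force: [1.1, -0.0, -0.3]
finger_gap: 0.994
```

```bash
python3 -c "
from h import *
plan([.548,-.273,.20],96)"
```

```text
t 1.65 tcp [ 0.4888 -0.1162  0.2239] R [[0.994, 0.0, -0.108], [0.108, 0.0, 0.994], [0.0, -1.0, 0.0]] jaw 96.17252128875921 q [-0.4564  0.3736  1.7437  0.0004  1.0243 -2.1351]
move units [ 1.4009  0.7952 -5.4086] twist 0.01725212887592136 alt -17.98274787112408 gap 0.9935451464489709 F [ 1.1466 -0.0385 -0.2874] [0.0143 0.0448 0.008 ]
```

>>> apply_moves(
  motion=[
    [85, 1.4, 0.8, -5.4, 0],
    [85, 1.4, 0.8, -5.4, 0],
    [85, 1.4, 0.8, -5.4, 0],
    [85, 1.4, 0.8, -5.4, 0],
    [85, 1.4, 0.8, -5.4, 0],
  ],
)

```text
t: 2.28
tcp_pos: [0.5469, -0.2698, 0.1994]
tool_rot: [-0.705, -0.038, 0.039, 0.707]
force: [-0.7, 0.7, 0.3]
finger_gap: 0.995
```

```bash
python3 - <<'E'
from h import *
plan([.548,-.273,.20],96)
c=manip.get_calibration("wrist")
im=manip.snapshot("wrist")[:,:,::-1]
import pickle; pickle.dump(c,open("w1.pkl","wb"))
cv2.imwrite("pics/w1.png",im)
P=np.array([.548,-.273,.026]);a=np.radians(5.9);x=np.array([np.cos(a),np.sin(a),0]);y=np.array([-x[1],x[0],0])
print(proj("wrist",[P+i*.06*x+j*.026*y for i,j in ((1,1),(1,-1),(-1,-1),(-1,1))],c))
E
```

```text
t 2.275 tcp [ 0.5469 -0.2698  0.1994] R [[0.994, -0.002, -0.108], [0.108, 0.002, 0.994], [-0.002, -1.0, 0.002]] jaw 96.1980267166304 q [-0.6414  0.5446  1.5028  0.0004  1.0967 -2.3206]
move units [ 0.0245 -0.0209 -0.1116] twist 0.01980267166303946 alt -17.98019732833696 gap 0.9947083347581585 F [-0.6647  0.7225  0.2636] [-0.0272 -0.0107 -0.0332]
[[335.2956 281.4962]
 [279.375  281.3195]
 [276.655  148.6828]
 [338.3239 148.8977]]
```

View pics/w1.png

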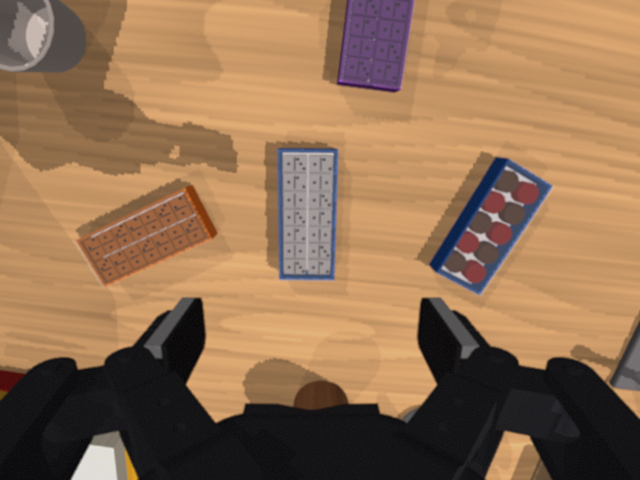

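The wrist view shows white dominoes in the blue-walled case, corners at about (278,149), (338,149), (335,279) and (279,279), against a prediction within 2 px. The draughts case is at (490,225), orange at (147,235) and purple at (375,40), all clear of the fingers. I'll refine in a crop.

```bash
python3 -c "
import cv2
a=cv2.imread('pics/w1.png');cv2.imwrite('pics/c5.png',cv2.resize(a[140:290,260:360],None,fx=4,fy=4,interpolation=cv2.INTER_CUBIC))"
```

```text
(no output)
```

View pics/c5.png

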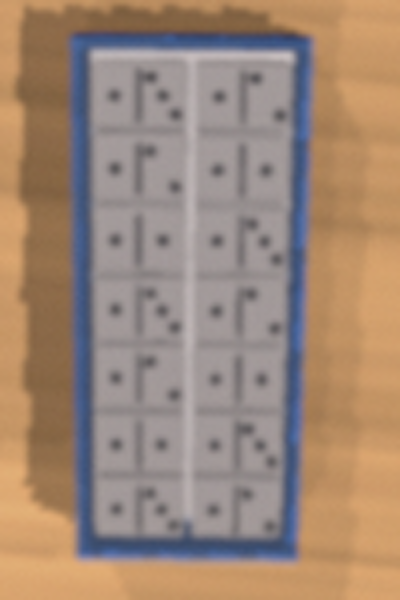

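```bash
python3 - <<'E'
from h import *
import pickle;c=pickle.load(open("w1.pkl","rb"))
P=at("wrist",crop([(70,33),(313,36),(298,557),(78,558)],4,4,260,140),.026,c)
print(P,P.mean(0),[np.linalg.norm(P[i]-P[(i+1)%4]) for i in range(4)])
l=P[2]+P[3]-P[0]-P[1];print(np.degrees(np.arctan2(l[1],l[0])), c["extrinsics"][:3,3])
m=P.mean(0); plan([m[0],m[1],.10],96)
E
```

```text
[[ 0.4903 -0.3047  0.026 ]
 [ 0.4855 -0.2537  0.026 ]
 [ 0.6025 -0.2424  0.026 ]
 [ 0.6082 -0.2931  0.026 ]] [ 0.5466 -0.2735  0.026 ] [np.float64(0.051209369493903936), np.float64(0.11761039221681606), np.float64(0.05104137923949344), np.float64(0.11847758963996656)]
5.5704618393409415 [ 0.4782 -0.2776  0.3415]
t 2.325 tcp [ 0.5469 -0.2692  0.1997] R [[0.994, -0.001, -0.109], [0.109, 0.001, 0.994], [-0.001, -1.0, 0.002]] jaw 96.24918033161839 q [-0.6406  0.5438  1.5033  0.0003  1.0965 -2.3207]
move units [-0.0221  3.3221 -0.1453] twist 0.024918033161839048 alt -17.97508196683816 gap 0.9914414155288511 F [-0.5669  0.4873  0.2994] [-0.004  -0.0312  0.0401]
```

>>> apply_moves(
  motion=[
    [85, 0, 2, -0.13, 0.06],
    [85, 0, 3.5, -0.13, 0.06],
    [85, 0, 4.6, -0.13, 0.06],
    [85, 0, 5, -0.13, 0.06],
    [85, 0, 5, -0.13, 0.06],
  ],
)

```text
t: 2.95
tcp_pos: [0.5481, -0.2736, 0.0501]
tool_rot: [-0.706, -0.035, 0.035, 0.706]
force: [0.4, 0.2, 0.2]
finger_gap: 0.995
```

```bash
python3 - <<'E'
from h import *
for i in range(3):
    s=manip.sense(); 
    im=manip.snapshot("wrist"); print(s["tcp_pos"],s["force"])
cv2.imwrite("pics/w2.png",im[:,:,::-1])
plan([.547,-.2735,.004],95.6)
E
```

```text
[ 0.5481 -0.2736  0.0501] [0.3945 0.1855 0.1811]
[ 0.5488 -0.2742  0.051 ] [ 0.2425 -0.2951 -0.6671]
[ 0.5491 -0.2747  0.0516] [ 0.0751  0.1234 -0.2695]
t 3.1 tcp [ 0.5492 -0.2749  0.0518] R [[0.995, 0.003, -0.098], [0.098, -0.002, 0.995], [0.002, -1.0, -0.002]] jaw 95.63752025504246 q [-0.6458  0.7526  1.5899  0.      0.7958 -2.3151]
move units [-0.0734  1.592   0.0588] twist 0.0037520255042466032 alt -17.996247974495752 gap 0.9965222943741505 F [ 0.187   0.0621 -0.0341] [0.0127 0.0067 0.0262]
```

View pics/w2.png

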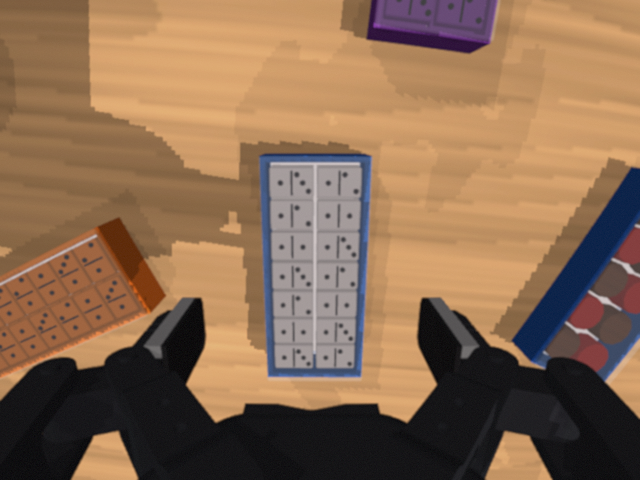

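The fingers straddle the case cleanly: left pad at (175,340), right pad at (447,340), case axis at about x=315. Descending.

>>> apply_moves(
  motion=[
    [85, -0.06, 0.7, 0.04, 0],
    [85, -0.06, 1.2, 0.04, 0],
    [85, -0.06, 1.5, 0.04, 0],
    [85, -0.06, 1.58, 0.04, 0],
    [85, -0.06, 1.58, 0.04, 0],
  ],
)

```text
t: 3.72
tcp_pos: [0.5464, -0.2736, 0.0027]
tool_rot: [0.706, 0.035, -0.035, -0.706]
force: [0.1, 0.6, 0.3]
finger_gap: 0.993
```

```bash
python3 - <<'E'
from h import *
cv2.imwrite("pics/s3.png",manip.snapshot("scene")[230:400,150:350,::-1].repeat(3,0).repeat(3,1))
cv2.imwrite("pics/w3.png",manip.snapshot("wrist")[:,:,::-1])
plan([.547,-.2735,.004],95.6)
E
```

```text
t 3.825 tcp [ 0.5466 -0.2737  0.003 ] R [[0.995, 0.001, -0.098], [0.098, -0.001, 0.995], [0.001, -1.0, -0.001]] jaw 95.61602381680451 q [-0.6469  0.8285  1.6065 -0.      0.7057 -2.3157]
move units [ 0.0151 -0.0335  0.0063] twist 0.0016023816804519697 alt -17.998397618319547 gap 0.9949786878473557 F [ 0.1318  0.0098 -0.1663] [-0.0342  0.0216  0.0202]
```

View pics/s3.png

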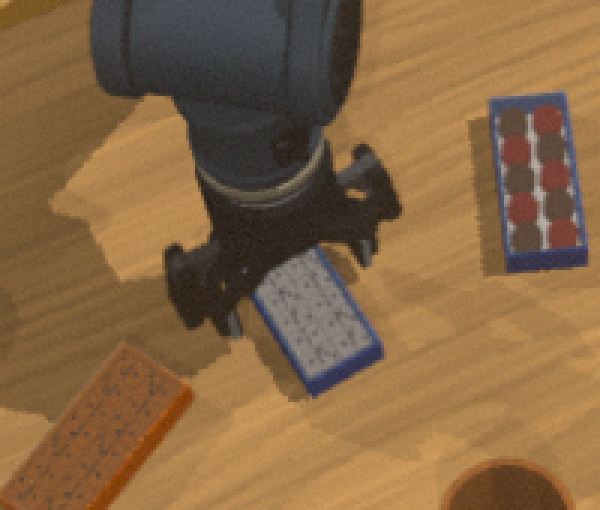

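View pics/w3.png

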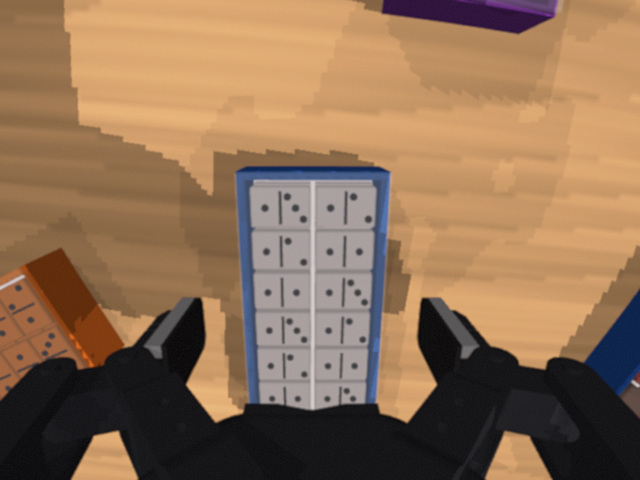

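The fingers are centred on the case (centre line at x≈313 vs 311 between the pads). Closing.

>>> apply_moves(
  motion=[
    [45, 0, 0, 0, 0],
    [45, 0, 0, 0, 0],
    [45, 0, 0, 0, 0],
    [45, 0, 0, 0, 0],
    [45, 0, 0, 0, 0],
    [45, 0, 0, 0, 0],
  ],
  squeeze=40,
)

```text
t: 4.58
tcp_pos: [0.5465, -0.2737, 0.0031]
tool_rot: [0.706, 0.035, -0.034, -0.706]
force: [-1.5, 1.1, 5.7]
finger_gap: 0.602
```

```bash
python3 - <<'E'
from h import *
im=manip.snapshot("wrist");cv2.imwrite("pics/w4.png",im[:,:,::-1])
plan([.547,-.2735,.004],95.6)
E
```

```text
t 4.625 tcp [ 0.5465 -0.2737  0.0031] R [[0.995, 0.001, -0.098], [0.098, -0.001, 0.995], [0.001, -1.0, -0.001]] jaw 95.6144704371851 q [-0.6469  0.8283  1.6066 -0.      0.7058 -2.3157]
move units [ 0.0173 -0.0313  0.0039] twist 0.0014470437185110541 alt -17.99855295628149 gap 0.5974360956613477 F [ 0.489  -0.3021  5.3146] [-0.0258  0.0466 -0.0098]
```

View pics/w4.png

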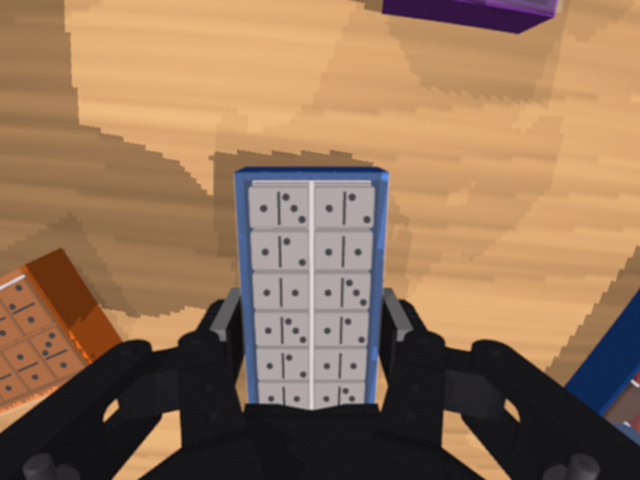

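Gripped: the opening is 51 mm and the pads are flat on the walls. Lifting gently.

>>> apply_moves(
  motion=[
    [45, 0, -0.2, 0, 0],
    [45, 0, -0.6, 0, 0],
    [45, 0, -1.2, 0, 0],
    [45, 0, -2, 0, 0],
    [45, 0, -2.9, 0, 0],
    [45, 0, -3.7, 0, 0],
    [45, 0, -4.4, 0, 0],
    [45, 0, -4.8, 0, 0],
    [45, 0, -5, 0, 0],
    [45, 0, -5, 0, 0],
  ],
)

```text
t: 5.88
tcp_pos: [0.5461, -0.2734, 0.1527]
tool_rot: [0.706, 0.035, -0.035, -0.706]
force: [-0.2, 0.5, -1.2]
finger_gap: 0.597
```

```bash
python3 - <<'E'
from h import *
im=manip.snapshot("wrist");cv2.imwrite("pics/w5.png",im[:,:,::-1])
im=manip.snapshot("scene");cv2.imwrite("pics/s5.png",im[:,:,::-1])
plan([.580,.134,.153],85)
E
```

```text
t 5.975 tcp [ 0.5457 -0.2731  0.1518] R [[0.995, -0.001, -0.098], [0.098, 0.001, 0.995], [-0.001, -1.0, 0.001]] jaw 95.61098201448102 q [-0.6469  0.6051  1.5425  0.      0.9956 -2.3157]
move units [ 2.4631 -0.0272 13.3948] twist 1.0610982014481025 alt -16.9389017985519 gap 0.6041493104230012 F [-0.3993  0.4131 -0.5404] [ 0.0273 -0.0073  0.0468]
```

View pics/w5.png

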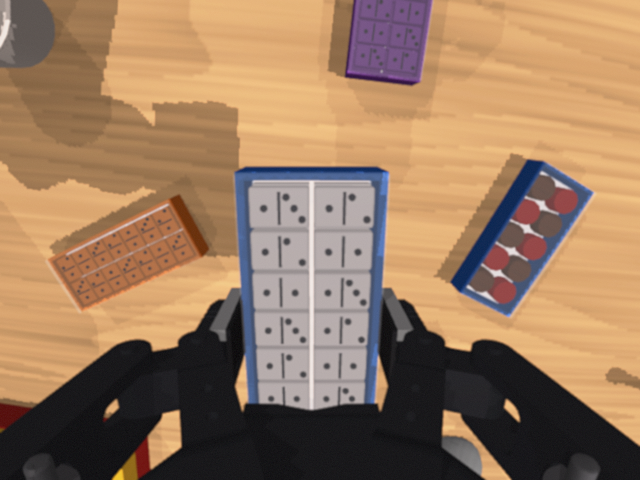

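View pics/s5.png

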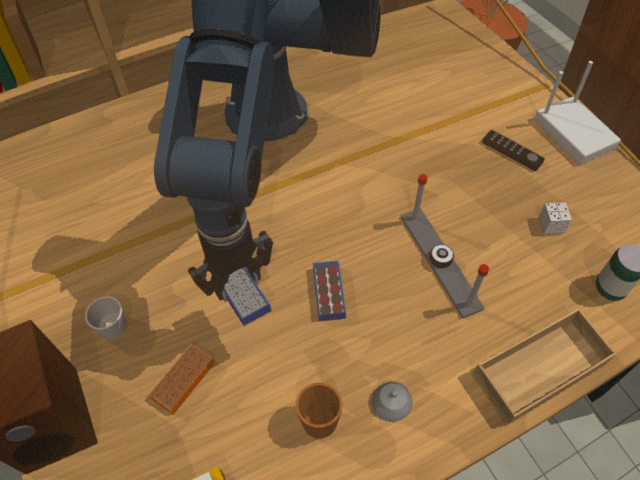

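In the wrist view the case's far corners are still at (236,170) and (388,170), so it hasn't slipped or tilted. Moving to the stand.

>>> apply_moves(
  motion=[
    [45, 0.1, 0, 0.4, 0.05],
    [45, 0.3, 0, 1.4, 0.2],
    [45, 0.6, 0, 2.9, 0.4],
    [45, 0.9, 0, 4.6, 0.6],
    [45, 1.3, 0, 6.4, 0.8],
    [45, 1.6, 0, 8.2, 1],
    [45, 1.9, 0, 9.9, 1.06],
    [45, 2.2, 0, 11.4, 1.06],
    [45, 2.35, 0, 12.5, 1.06],
    [45, 2.42, 0, 13.1, 1.06],
    [45, 2.45, 0, 13.4, 1.06],
    [45, 2.45, 0, 13.4, 1.06],
  ],
)

```text
t: 7.48
tcp_pos: [0.5799, 0.1336, 0.1524]
tool_rot: [0.707, -0.031, 0.031, -0.706]
force: [0.2, -0.4, -1.5]
finger_gap: 0.602
```

```bash
python3 - <<'E'
from h import *
import pickle
plan([.580,.134,.143],85)
im=manip.snapshot("scene");cv2.imwrite("pics/s6.png",cv2.resize(im[130:330,350:530,::-1],None,fx=3,fy=3,interpolation=cv2.INTER_CUBIC))
im=manip.snapshot("top");cv2.imwrite("pics/t6.png",cv2.resize(im[130:270,160:280,::-1],None,fx=4,fy=4,interpolation=cv2.INTER_CUBIC))
c=manip.get_calibration("wrist");pickle.dump(c,open("w6.pkl","wb"));im=manip.snapshot("wrist");cv2.imwrite("pics/w6.png",im[:,:,::-1])
plan([.580,.134,.143],85)
E
```

```text
t 7.475 tcp [0.5799 0.1336 0.1524] R [[0.996, -0.0, 0.087], [-0.087, -0.0, 0.996], [-0.0, -1.0, -0.0]] jaw 85.02416744233565 q [ 0.039   0.5864  1.5827 -0.0004  0.973  -1.4448]
move units [0.0031 0.3121 0.014 ] twist 0.0024167442335652823 alt -17.997583255766436 gap 0.601747053438728 F [ 0.2472 -0.3761 -1.4648] [ 0.0041 -0.04   -0.0059]
t 7.625 tcp [0.5801 0.1326 0.1525] R [[0.996, -0.0, 0.088], [-0.088, -0.0, 0.996], [-0.0, -1.0, -0.0]] jaw 84.93160908840541 q [ 0.0373  0.5861  1.5827 -0.0004  0.973  -1.4448]
move units [-0.0087  0.3178  0.0451] twist -0.006839091159459088 alt 17.993160908840544 gap 0.6003968098766893 F [ 0.304  -0.2664 -1.7067] [-0.0188  0.0069  0.0448]
```

View pics/s6.png

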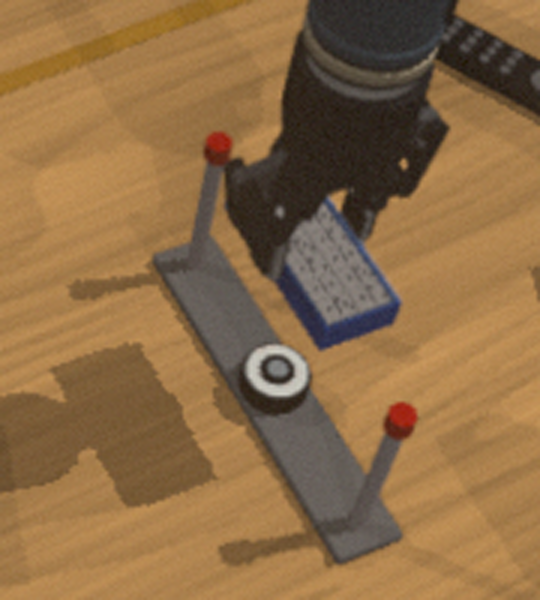

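View pics/w6.png

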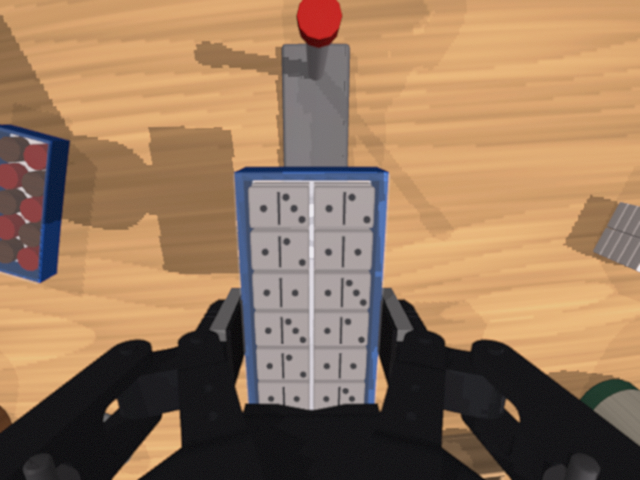

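View pics/t6.png

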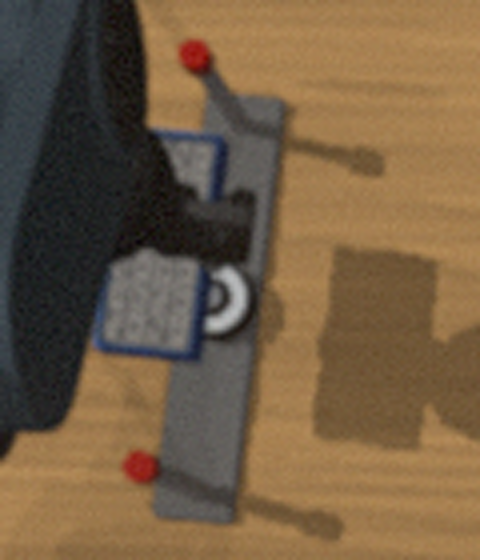

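```bash
python3 - <<'E'
from h import *
import pickle;c=pickle.load(open("w6.pkl","rb"))
im=cv2.imread("pics/w6.png")
hsv=cv2.cvtColor(im,cv2.COLOR_BGR2HSV)
cv2.imwrite("pics/c6.png",cv2.resize(im[0:200,220:400],None,fx=4,fy=3,interpolation=cv2.INTER_CUBIC))
print("cap w",at("wrist",[(319,16)],.14,c))
print("bar end corners",at("wrist",[(283,45),(349,44)],.01,c))
z=.1755
print("case far top corners wrist",at("wrist",[(236,170),(388,170)],z,c), at("wrist",[(244,180),(382,180)],z,c))
T=at("top",crop([(97,345),(200,358),(226,137)],4,4,160,130),z);print("top",T,"centre",(T[0]+T[2])/2,[np.linalg.norm(T[0]-T[1]),np.linalg.norm(T[1]-T[2])])
S=at("scene",crop([(322,323),(399,300)],3,3,350,130),z);print("scene near end top",S)
d=T[2]-T[1];print(np.degrees(np.arctan2(d[1],d[0])))
E
```

```text
cap w [[0.4664 0.1457 0.14  ]]
bar end corners [[0.4456 0.1241 0.01  ]
 [0.4492 0.1713 0.01  ]]
case far top corners wrist [[0.5194 0.1135 0.1755]
 [0.5238 0.1625 0.1755]] [[0.5228 0.1157 0.1755]
 [0.5268 0.1604 0.1755]]
top [[0.5251 0.1593 0.1755]
 [0.519  0.1057 0.1755]
 [0.637  0.097  0.1755]] centre [0.581  0.1281 0.1755] [np.float64(0.0538888507746229), np.float64(0.11840008858148741)]
scene near end top [[0.6378 0.0998 0.1755]
 [0.6452 0.1503 0.1755]]
-4.2417739538239605
```

View pics/c6.png

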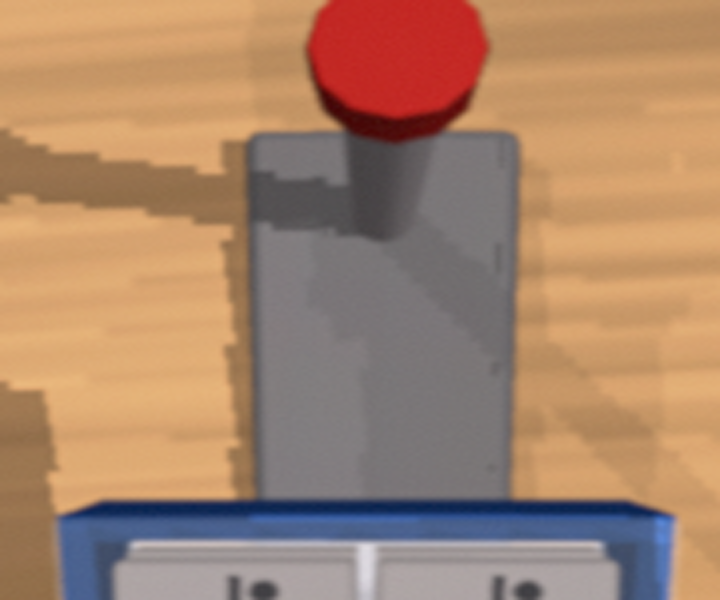

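Both cameras and the wrist view agree that the stand's axis lies about 4 mm farther along +y than the case. The bar centre line in the wrist view is x≈316 and the cap x≈319, against 312 for the case, with the edges parallel. Correcting that and lowering to the post-top level.

>>> apply_moves(
  motion=[
    [45, -0.01, 0.1, 0.05, 0],
    [45, -0.02, 0.22, 0.1, 0],
    [45, -0.02, 0.3, 0.13, 0],
    [45, -0.02, 0.31, 0.13, 0],
    [45, -0.02, 0.31, 0.13, 0],
  ],
)

```text
t: 8.25
tcp_pos: [0.5798, 0.1378, 0.1432]
tool_rot: [0.706, -0.031, 0.031, -0.706]
force: [0.0, -0.5, -0.5]
finger_gap: 0.598
```

```bash
python3 - <<'E'
from h import *
import pickle
for n in ("scene","top","wrist"):
    c=manip.get_calibration(n)
    im=manip.snapshot(n)[:,:,::-1]; cv2.imwrite(f"pics/{n}7.png",im)
    if n=="wrist": pickle.dump(c,open("w7.pkl","wb"))
    print(manip.sense()["tcp_pos"])
plan([.5795,.1366,.143],85)
r=lambda im,f:cv2.resize(im,None,fx=f,fy=f,interpolation=cv2.INTER_CUBIC)
cv2.imwrite("pics/c7s.png",r(cv2.imread("pics/scene7.png")[170:330,400:530],3.5))
cv2.imwrite("pics/c7t.png",r(cv2.imread("pics/top7.png")[130:270,160:280],4))
cv2.imwrite("pics/c7w.png",r(cv2.imread("pics/wrist7.png")[0:200,220:400],3))
E
```

```text
[0.5798 0.1378 0.1433]
[0.5799 0.1378 0.1433]
[0.5799 0.1377 0.1434]
t 8.4 tcp [0.5799 0.1377 0.1434] R [[0.996, 0.0, 0.087], [-0.087, -0.0, 0.996], [0.0, -1.0, 0.0]] jaw 85.0175471690505 q [ 0.0459  0.5997  1.5875 -0.      0.9542 -1.4379]
move units [-0.0091  0.0127 -0.039 ] twist 0.001754716905050202 alt -17.998245283094953 gap 0.5986859945416118 F [ 1.1654  0.2352 -0.8421] [0.0053 0.0538 0.0038]
```

View pics/c7s.png

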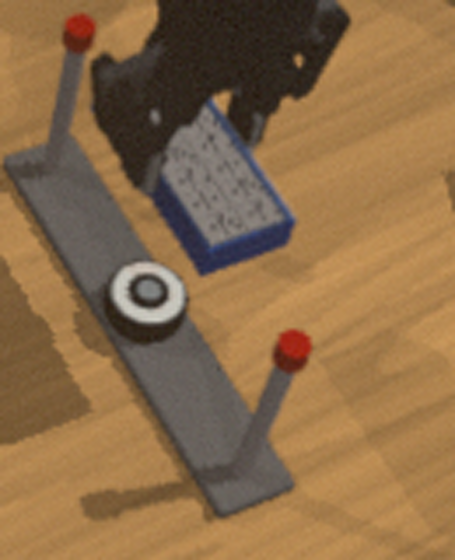

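View pics/c7t.png

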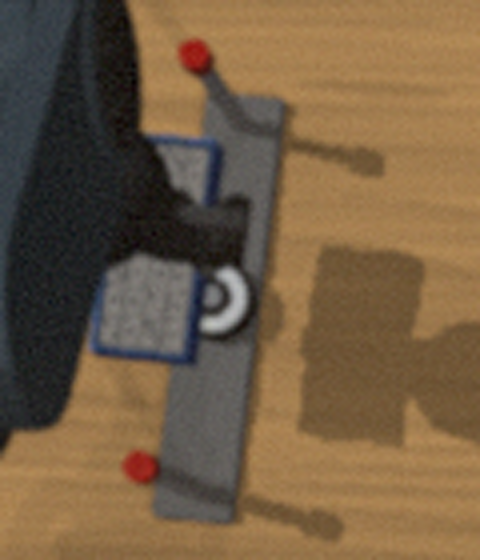

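View pics/c7w.png

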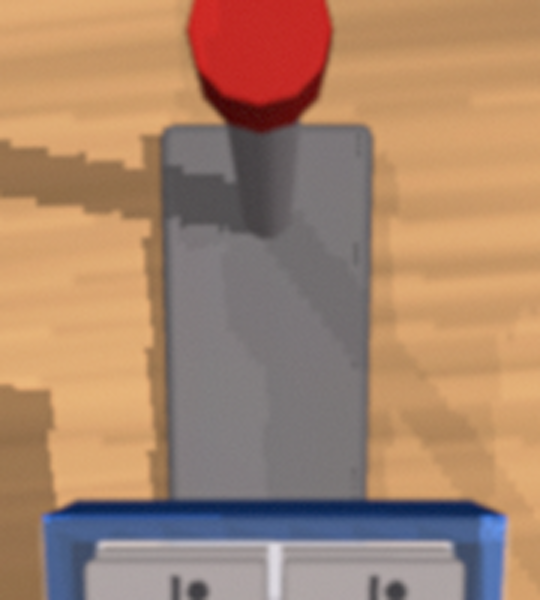

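```bash
python3 - <<'E'
from h import *
import pickle;c=pickle.load(open("w7.pkl","rb"))
s=manip.sense();R=Rn.from_quat(s["tool_rot"]).as_matrix()
def tool(P):return (np.atleast_2d(P)-s["tcp_pos"])@R*1000
print("cam in tool mm",tool(c["extrinsics"][:3,3]))
g=lambda p:crop(p,3,3,220,0)
print("cap",tool(at("wrist",g([(260,35)]),.14,c)),at("wrist",g([(260,35)]),.14,c))
print("bar corners",tool(at("wrist",g([(163,127),(371,127)]),.01,c)))
print("case top far corners",tool(at("wrist",g([(45,518),(504,518)]),.1664,c)))
print("case bottom far",tool(at("wrist",g([(78,503),(475,503)]),.1404,c)))
z=.1664
T=at("top",crop([(93,348),(194,361),(218,145)],4,4,160,130),z)
print("top: centre",(T[0]+T[2])/2, T)
S=at("scene",crop([(207,246),(295,220)],3.5,3.5,400,170),z);print("scene +x end",S.mean(0),np.linalg.norm(S[1]-S[0]))
print("stand in scene now",at("scene",crop([(80,27),(294,346)],3.5,3.5,400,170),.14).mean(0))
S=at("scene",crop([(204,275),(294,244)],3.5,3.5,400,170),.1404);print("scene bottom corners assuming z=.1404",S,np.linalg.norm(S[1]-S[0]))
E
```

```text
cam in tool mm [[ -69.3134 -142.0103   -0.0835]]
cap [[-113.2991    3.3539   -1.8462]] [[0.4668 0.1457 0.14  ]]
bar corners [[-133.0822  133.3488  -25.8941]
 [-132.9818  133.349    22.1185]]
case top far corners [[-58.0422 -23.0323 -24.9374]
 [-57.976  -23.0321  24.5967]]
case bottom far [[-57.5026   2.9678 -25.9186]
 [-57.435    2.9681  26.0738]]
top: centre [0.5801 0.1335 0.1664] [[0.525  0.164  0.1664]
 [0.5188 0.1109 0.1664]
 [0.6353 0.1031 0.1664]]
scene +x end [0.6431 0.1296 0.1664] 0.05031488621229516
stand in scene now [0.5828 0.134  0.14  ]
scene bottom corners assuming z=.1404 [[0.6406 0.1079 0.1404]
 [0.6463 0.1615 0.1404]] 0.053832813879571714
```

Relative to the stand, the wrist view says 1.9 mm too far in +y, while the top and scene views say 0–1 mm. Along x the case and stand offsets agree. I'll take a 1.2 mm compromise step and hold for about 4 s.

>>> apply_moves(
  motion=[
    [45, 0, 0.01, -0.02, 0],
    [45, 0, 0.01, -0.04, 0],
    [45, 0, 0.01, -0.04, 0],
    [45, 0, 0.01, -0.04, 0],
    [45, 0, 0.01, -0.04, 0],
    [45, 0, 0.01, -0.04, 0],
    [45, 0, 0.01, -0.04, 0],
    [45, 0, 0.01, -0.04, 0],
    [45, 0, 0.01, -0.04, 0],
    [45, 0, 0.01, -0.04, 0],
    [45, 0, 0.01, -0.04, 0],
    [45, 0, 0.01, -0.04, 0],
  ],
)

```text
t: 9.9
tcp_pos: [0.5797, 0.1365, 0.143]
tool_rot: [0.706, -0.031, 0.031, -0.706]
force: [-0.1, 1.0, -1.7]
finger_gap: 0.601
```

>>> apply_moves(
  motion=[
    [45, 0, 0, 0, 0],
    [45, 0, 0, 0, 0],
    [45, 0, 0, 0, 0],
    [45, 0, 0, 0, 0],
    [45, 0, 0, 0, 0],
    [45, 0, 0, 0, 0],
    [45, 0, 0, 0, 0],
    [45, 0, 0, 0, 0],
    [45, 0, 0, 0, 0],
    [45, 0, 0, 0, 0],
    [45, 0, 0, 0, 0],
    [45, 0, 0, 0, 0],
  ],
)

```text
t: 11.4
tcp_pos: [0.5797, 0.1365, 0.143]
tool_rot: [-0.706, 0.031, -0.031, 0.706]
force: [0.9, -0.1, -0.0]
finger_gap: 0.598
```

```bash
python3 - <<'E'
from h import *
im=manip.snapshot("wrist")[:,:,::-1]; cv2.imwrite("pics/w8.png",im)
cv2.imwrite("pics/c8w.png",cv2.resize(im[0:200,220:400],None,fx=3,fy=3,interpolation=cv2.INTER_CUBIC))
plan([.5463,-.2737,.163],95.6)
E
```

```text
t 11.45 tcp [0.5797 0.1365 0.143 ] R [[0.996, 0.0, 0.087], [-0.087, -0.0, 0.996], [0.0, -1.0, -0.0]] jaw 85.01325151174245 q [ 0.0438  0.5998  1.5888 -0.      0.953  -1.4399]
move units [  0.0803  -0.6672 -13.7187] twist -1.058674848825754 alt 16.941325151174247 gap 0.6013147556813855 F [ 0.0494 -0.2052 -0.6301] [ 0.0211  0.0332 -0.0335]
```

View pics/c8w.png

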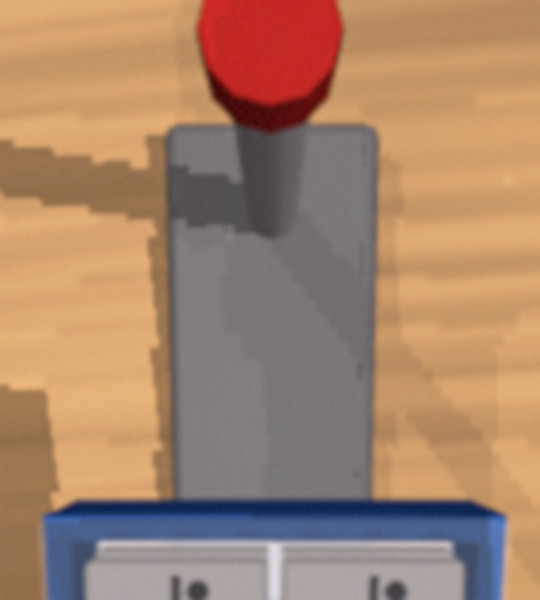

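In the crop the bar centre is x≈273, the cap 270 and the case line 274, so they are aligned to under 1 mm. One extra hold for margin, then back.

>>> apply_moves(
  motion=[
    [45, 0, 0, 0, 0],
    [45, 0, 0, 0, 0],
    [45, 0, 0, 0, 0],
    [45, 0, 0, 0, 0],
    [45, 0, 0, 0, 0],
    [45, 0, 0, 0, 0],
    [45, 0, 0, 0, 0],
    [45, 0, 0, 0, 0],
  ],
)

```text
t: 12.45
tcp_pos: [0.5797, 0.1365, 0.143]
tool_rot: [0.706, -0.031, 0.031, -0.706]
force: [1.4, -0.4, -1.7]
finger_gap: 0.602
```

>>> apply_moves(
  motion=[
    [45, 0, -0.1, -0.3, 0],
    [45, 0, -0.2, -1.2, -0.1],
    [45, 0, -0.3, -2.6, -0.3],
    [45, 0, -0.3, -4.2, -0.5],
    [45, 0, -0.3, -6, -0.7],
    [45, 0.05, -0.3, -7.8, -0.9],
    [45, 0.08, -0.3, -9.6, -1.06],
    [45, 0.08, -0.3, -11.2, -1.06],
    [45, 0.08, -0.3, -12.5, -1.06],
    [45, 0.08, -0.3, -13.3, -1.06],
    [45, 0.08, -0.3, -13.7, -1.06],
    [45, 0.08, -0.3, -13.7, -1.06],
  ],
)

```text
t: 13.95
tcp_pos: [0.5462, -0.273, 0.1519]
tool_rot: [-0.706, -0.034, 0.035, 0.706]
force: [0.1, 0.6, -1.6]
finger_gap: 0.601
```

>>> apply_moves(
  motion=[
    [45, 0, 0.3, 0, 0],
    [45, 0, 1, 0, 0],
    [45, 0, 1.9, 0, 0],
    [45, 0, 2.7, 0, 0],
    [45, 0, 3.3, 0, 0],
    [45, 0, 3.5, 0, 0],
    [45, 0, 3.5, 0, 0],
    [45, 0, 3.5, 0, 0],
  ],
)

```text
t: 14.95
tcp_pos: [0.547, -0.2735, 0.0478]
tool_rot: [0.707, 0.035, -0.034, -0.706]
force: [-0.0, -1.1, -1.5]
finger_gap: 0.6
```

```bash
python3 - <<'E'
from h import *
im=manip.snapshot("wrist")[:,:,::-1]; cv2.imwrite("pics/w9.png",im)
plan([.5465,-.2737,.0031],95.61)
E
```

```text
t 15.0 tcp [ 0.547  -0.2735  0.0479] R [[0.995, 0.002, -0.098], [0.098, -0.001, 0.995], [0.001, -1.0, -0.001]] jaw 95.61741613399748 q [-0.6462  0.7566  1.5971  0.      0.7859 -2.3151]
move units [-0.019   1.4939 -0.0019] twist 0.0007416133997480756 alt -17.999258386600253 gap 0.5995657567783702 F [ 0.8455 -0.4418 -0.9023] [0.0473 0.0168 0.0393]
```

View pics/w9.png

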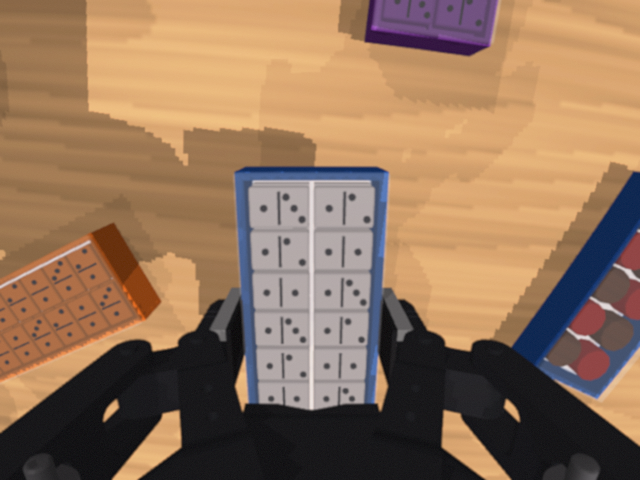

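The case is above its old spot and hasn't shifted in the grip. Lowering in slow steps to just above contact, then checking.

>>> apply_moves(
  motion=[
    [45, -0.02, 0.4, 0, 0],
    [45, -0.02, 0.8, 0, 0],
    [45, -0.02, 1.1, 0, 0],
    [45, -0.02, 1.3, 0, 0],
    [45, -0.02, 1.38, 0, 0],
    [45, -0.02, 1.4, 0, 0],
    [45, -0.02, 1.4, 0, 0],
    [45, -0.02, 1.4, 0, 0],
  ],
)

```text
t: 16.0
tcp_pos: [0.546, -0.2733, 0.0053]
tool_rot: [0.706, 0.035, -0.034, -0.706]
force: [-0.2, 0.6, -0.8]
finger_gap: 0.601
```

```bash
python3 -c "
from h import *
plan([.5465,-.2737,.0031],95.61)"
```

```text
t 16.0 tcp [ 0.546  -0.2733  0.0053] R [[0.995, 0.001, -0.098], [0.098, -0.0, 0.995], [0.0, -1.0, -0.0]] jaw 95.61475975357924 q [-0.647   0.8242  1.608  -0.      0.7087 -2.3157]
move units [ 0.0169  0.0731 -0.0144] twist 0.0004759753579236303 alt -17.999524024642078 gap 0.6012782511261447 F [-0.1756  0.6372 -0.8154] [-0.0126 -0.0071  0.0125]
```

>>> apply_moves(
  motion=[
    [45, 0.01, 0.02, -0.01, 0],
    [45, 0.01, 0.04, -0.01, 0],
    [45, 0.01, 0.06, -0.01, 0],
    [45, 0.01, 0.07, -0.01, 0],
    [45, 0.01, 0.07, -0.01, 0],
    [45, 0.01, 0.07, -0.01, 0],
  ],
)

```text
t: 16.75
tcp_pos: [0.5461, -0.2735, 0.0031]
tool_rot: [0.706, 0.035, -0.035, -0.706]
force: [-1.3, -0.4, 1.3]
finger_gap: 0.6
```

>>> apply_moves(
  motion=[
    [45, 0, 0.01, 0, 0],
    [45, 0, 0.01, 0, 0],
    [45, 0, 0.01, 0, 0],
    [45, 0, 0.01, 0, 0],
  ],
)

```text
t: 17.25
tcp_pos: [0.5461, -0.2735, 0.003]
tool_rot: [0.706, 0.035, -0.035, -0.706]
force: [-1.2, 0.9, 5.5]
finger_gap: 0.601
```

Contact is confirmed: force rose to +5.5 N, the same as at the grasp. Opening slowly, then rising.

>>> apply_moves(
  motion=[
    [56, 0, 0, 0, 0],
    [60, 0, 0, 0, 0],
    [66, 0, 0, 0, 0],
    [75, 0, 0, 0, 0],
    [85, 0, 0, 0, 0],
    [85, 0, 0, 0, 0],
    [85, 0, 0, 0, 0],
    [85, 0, 0, 0, 0],
  ],
)

```text
t: 18.25
tcp_pos: [0.5461, -0.2735, 0.0026]
tool_rot: [0.706, 0.035, -0.035, -0.706]
force: [-0.2, 0.5, -0.3]
finger_gap: 0.995
```

```bash
python3 - <<'E'
from h import *
im=manip.snapshot("wrist")[:,:,::-1]; cv2.imwrite("pics/w10.png",im)
plan([.5465,-.2737,.0031],95.61)
E
```

```text
t 18.3 tcp [ 0.5461 -0.2734  0.0026] R [[0.995, 0.0, -0.098], [0.098, -0.0, 0.995], [0.0, -1.0, -0.0]] jaw 95.6126019225869 q [-0.647   0.8289  1.6073  0.      0.7053 -2.3158]
move units [ 0.0126 -0.017  -0.0101] twist 0.00026019225869049477 alt -17.99973980774131 gap 0.9944261892490563 F [-1.3011 -0.1616 -0.1313] [ 0.0081 -0.0264  0.0174]
```

View pics/w10.png

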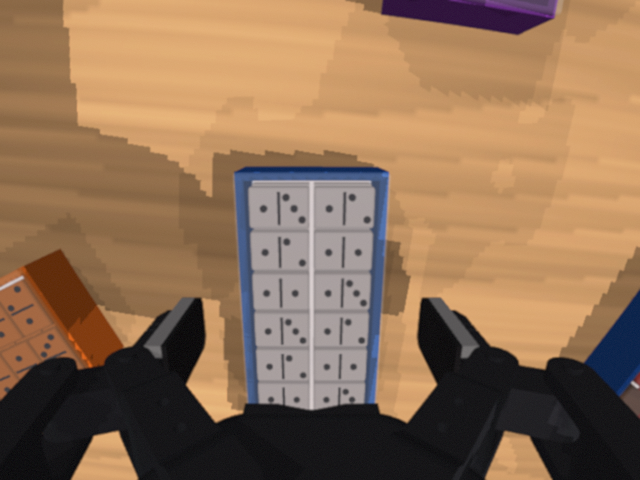

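The case stands free between the open fingers, far corners at (236,170) and (388,170) against (237,170) and (390,170) before the grasp. Rising straight up.

>>> apply_moves(
  motion=[
    [85, 0, -0.4, 0, 0],
    [85, 0, -1, 0, 0],
    [85, 0, -2, 0, 0],
    [85, 0, -3.5, 0, 0],
    [85, 0, -5, 0, 0],
    [85, 0, -6, 0, 0],
    [85, 0, -6.5, 0, 0],
    [85, 0, -6.5, 0, 0],
    [85, 0, -6.5, 0, 0],
  ],
)

```text
t: 19.42
tcp_pos: [0.5452, -0.2729, 0.1964]
tool_rot: [-0.706, -0.034, 0.035, 0.707]
force: [0.2, -0.1, -0.9]
finger_gap: 0.994
```

```bash
python3 - <<'E'
from h import *
c=manip.get_calibration("wrist")
im=manip.snapshot("wrist")[:,:,::-1]; cv2.imwrite("pics/w11.png",im)
P=np.array([.5466,-.2735,.026]);a=np.radians(5.6);x=np.array([np.cos(a),np.sin(a),0]);y=np.array([-x[1],x[0],0])
print(proj("wrist",[P+i*.06*x+j*.026*y for i,j in ((1,1),(1,-1),(-1,-1),(-1,1))],c))
plan([.5465,-.2737,.2],95.61)
E
```

```text
[[338.6472 283.2327]
 [282.2721 283.3225]
 [279.1059 149.6867]
 [341.3302 149.6001]]
t 19.475 tcp [ 0.5452 -0.2728  0.196 ] R [[0.995, -0.003, -0.098], [0.098, 0.002, 0.995], [-0.002, -1.0, 0.002]] jaw 95.60854984581054 q [-0.6471  0.5488  1.5057 -0.      1.0904 -2.3158]
move units [ 0.0408 -0.1339 -0.0326] twist -0.00014501541894560433 alt 17.999854984581056 gap 0.9934076731518028 F [0.1627 0.3233 0.7606] [ 0.0438 -0.0329 -0.0043]
```

View pics/w11.png

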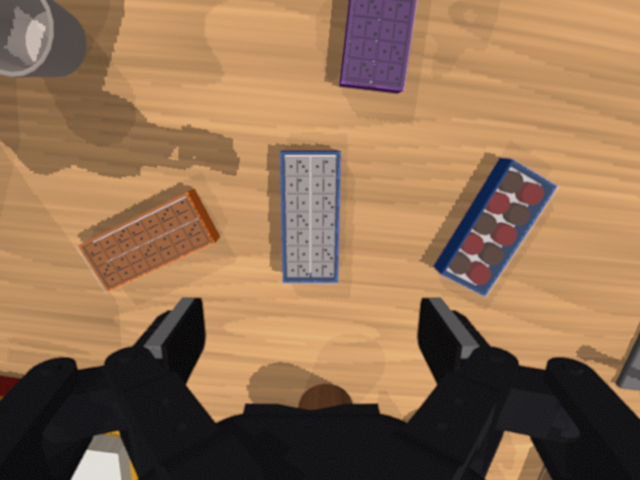

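The case lies flat at (281–340, 150–283) px. The predicted corners for its original pose are (279–341, 150–283), a match to about 1 mm. The draughts case is undisturbed and the arm is clear, so I'm handing in.

```bash
python3 -c "
from station import manip
print(manip.sign_off()); print(manip.sense()['t'])"
```

```text
the job is handed in; nothing more can be done
None
the job is handed in; nothing more can be done
```

I picked up the case of white dominoes (blue walls), held it level over the up-looking camera, then put it back down and let go. The job was handed in at about 19.5 s of the 59 s allowed.

- **Hold:** The case was still for about 3.5 s. Its underside was at about 140 mm, judged by the tool being 3.1 mm above the surface when I gripped and 143.0 mm at the hold. Its long side matched the stand to within about 0.5°. In the wrist view the case centre line was within about 1 mm of the bar and the post cap.
- **Disagreement:** Before my last 1.2 mm correction, the cameras differed by up to 2 mm on the sideways centring: the wrist camera said 1.9 mm off, the top and scene cameras 0–1 mm. I took a middle value, leaning to the wrist view.
- **Return:** I felt contact on setting down (5.5 N, the same as at the grasp) before opening the fingers. The final wrist picture shows the case flat and within about 1 mm of where it started.
- **Surroundings:** The draughts case and the orange and purple look-alikes appear unmoved. The gripper was open and about 0.2 m above the surface, touching nothing.

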